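# Seat the tapered lifting post in the sample carousel

## Task

Take the round-knobbed lifting post with the tapered shank out of its storage block, set the shank in the socket at the centre of the sample carousel and tap or press it down until you feel its collar come fully home and bear on the hub, but it must never bear on the hub with more than 25 newtons. Then prove that friction holds it: lift the carousel off its stand by the post, about a centimetre, hold it there for a moment, lower it gently back onto the stand and let go. Touch the carousel only through the post, and leave everything else where it is.

Things in the scene. Friction and masses are not known exactly. Their poses are not given: they have to be found in the camera images.
- post_mid (a point): The lifting post: upright steel post 86 mm long, 0.18 kg; this point is half-way up on its axis, z runs up it. Below: tapered shank 36 mm long (26 mm across at the collar, 18 mm at the tip), the tip 43 mm below this point; then the collar, 42 mm across, 6 mm thick, its underside 7 mm below this point. It starts hanging by the collar in a storage block.
- post_knob (a point): Middle of the post's round knob (black grip, 28 mm across, 37 mm high), 24 mm above post_mid; the knob's flat top is 19 mm above this point. The place to grip, or on its top to tap.
- socket (a point): Centre of the top face of the carousel's hub, an aluminium tube 55 mm across; the face is 80 mm above the table while the carousel rests on its stand; z is up. The round tapered socket opens here: 24 mm across at the face, narrowing downwards to match the shank, lined with six sprung steel segments. Home, the collar's underside lies on this face (post_mid 7 mm above this point).
- carousel_disc (a point): Centre of the disc's top, 42 mm below socket, on the axis. Disc 210 mm across, 8 mm thick, with capped vials in a ring 86 mm from the axis, tops level with the hub face. Feel of the socket: the dropped-in shank goes tight with the collar 4 to 6 mm too high; from there it takes a steady 14 to 23 N to slide it down, until the collar stops hard. Home, friction holds it against 10 N of pull.
- carousel (a joint): How far the carousel is lifted off its stand, in m: 0 at rest, up to 0.02; it can only move straight up and down on the stand's guide. With its socket it weighs 0.4 to 0.6 kg, and sinks with its own weight.
- plain_mid (a point): Bystander, half-way up: a steel pin with a flat bar for a head (44 x 12 mm, 18 mm high), a 34 mm collar and a thin straight 10 mm shank, 69 mm long in all, which belongs elsewhere; it hangs in another identical storage block.
- block_a: The grey storage block in which the lifting post hangs, 62 x 62 mm, 44 mm high, with a 30 mm hole down its middle; origin at the centre of its underside. Fixed to the table.
- block_b: The grey storage block in which the bar-headed pin hangs, same size. Fixed to the table.
- reagent: Bystander: amber reagent jar, 48 mm across, 85 mm high; origin at the centre of its underside.
- beaker: Bystander: small clear beaker, 56 mm across, 62 mm high; origin at the centre of its underside.
- pipette: Bystander: pipette lying down, about 230 mm long, 26 mm thick; origin under its middle.
- mouse: Bystander: round black computer mouse, 62 mm across, 33 mm high; origin at the centre of its underside.
- remote: Bystander: white remote control, 130 x 45 x 18 mm; origin at the centre of its underside.
Things that resemble listed ones, but are neither listed nor needed, are in the scene too. What is shaped like the part that bears post_mid but green or yellow is not meant.

How it is judged:
By the outcome, as a careful person would: the job done as asked, in the order asked, and still so for the second after the job is handed in, with the robot touching nothing.
It also fails if it takes over 58 s, if anything falls off the work surface, if the arm or the gripper's body presses on something with over 40 N, if the wrist force passes 120 N, or if a joint passes its speed limit or range.

## Robot

A 6-joint arm with a two-finger parallel gripper is mounted at the origin on the work surface. World frame = base frame: x ahead of the robot, y to its left, z up, the work surface at z = 0. Lengths are in m, angles in rad, forces in N, time in s.
With the tool pointing down it reaches from about 0.4 to 0.825 m from the base axis. Payload 7 kg.
Tool frame: the origin (TCP) lies on the mounting face of the last link; the fingertips stand arm.tcp_to_tips ahead of it and the grasp point (between the pads) lies 159 mm ahead of it (arm.tcp_to_tips is the distance from the TCP to the fingertips, in m); z points along the fingers, y is the direction in which the jaws open and shut (so a half turn about z gives the same grasp; the last joint's range is limited). The gripper opens to 88 mm and grips with 3 to 60 N. Pads are 19 mm wide; open, the fingers measure 130 mm over their backs; the gripper's body (78 mm by 193 mm) begins 47 mm behind the grasp point.
Start: joints at [1.427, 0.359, 0.012, 0, -1.224, -0.288], TCP at [0.282, 0.613, 0.405] pointing down, gripper open.
Joint ranges: [-3.07, 3.07], [-1.43, 2.12], [-1.02, 1.25], [-3.03, 1.67], [-3.05, -0], [-3.03, 3.03]. Speed limits (rad/s): [2.39, 2.39, 3.01, 3.14, 3.14, 3.14].

## Interface

Orientations are given as [roll, pitch, yaw] about the fixed x, y, z axes, in that order (R = Rz(yaw) Ry(pitch) Rx(roll)).
In Python, from station import arm, cams, job_done, finder gives the robot as it stands.
- The arm moves only by the tool play_rows, never from a script. Its argument "targets" is a list that holds one entry, the list of rows, each a list of 4 numbers: the shift along the tool's x, y, z in m, then the turn about the tool's z in degrees. A call has 1 to 5 rows; each row is the pose to reach, as a shift and turn from the pose commanded when the call began, along the tool's axes at that moment; what a row does not reach only later rows make up. A row lasts 1/8 s, in which the tool goes at most 62.5 mm and 10.7 degrees, less where a joint would pass 70% of its speed; a pose out of reach is approached as far as the arm can. A call with a gripper value outside its range is refused whole. "grip" is the closure in counts, from 0 (fully open) to 255 (shut), set as the call begins (left out, the last holds). The fingers move at their own pace and stop on an object; "newtons" is the grip in N (left out, the last holds). Time passes only in rows, so rows that repeat a pose let the fingers close. It gives the time, the measured TCP pose, the force and the opening at its end, in the units of the state.
- arm.get_state(): the state, without advancing time (a new reading comes with each control period).
- cams.grab_frame(name): name is "side" or "top"; returns (picture, depth): 480x640x3 uint8, red, green, blue; 480x640 float32, m along the optical axis (not along the pixel's ray), 0 where there is no reading.
- cams.camera_params(name): a dict with "intrinsics" (3x3 intrinsics, pixels), "D" ([k1, k2, p1, p2, k3] as OpenCV has them; the pictures are not rectified), "position" and "attitude" of the camera in the world. Camera axes: x right, y down, z forward; pixel columns grow to the right and rows downward; lengths in m; the calibration is good to about 2 mm. A picture is of the moment at which its call begins. camera_params takes no time and is no camera call.
- job_done(): hands the job in, once; it reports no verdict.
Trained networks look in the newest picture that a camera, given by its name, has taken for a name from the list of things; names that differ only in an ending like _2 or _b are one class to them, and where a whole thing is asked for, a point or a joint stands for the part that bears it (a point fixed in the world has none). Each returns a list of dicts, best first, with "score" (0 to 1); they miss things now and then, are a little off and sometimes report something else, mostly with a low value. They report only what shows in the picture. A call takes as long as a camera call. They do not tell look-alikes from the thing itself.
- finder.find_in(camera, query): "xyz" ([x, y, z] in m, in world coordinates, good to about 4 mm: the middle of the surface that is visible of it).
- finder.masks_of(camera, query): "mask" (480x640 bool, what is visible of it).
The state is a dict: "t": time; "q": joint angles; "qd": joint speeds; "joint_efforts": joint torques, N m; "eef_pos": TCP position; "ee_rot": TCP orientation; "force": force on the tool from outside, world axes, zero at the start; "moment": the same for the moment, N m; "width": finger opening in m.
Only numpy, scipy, OpenCV 4.12 (cv2) and the standard library are available. Lean on these libraries where they do the work, as an engineer would, in place of code of your own. Each camera call takes 0.05 s, during which the arm holds its last target. There are 200 camera calls.

## Working session

There is one attempt and no reset: what is moved stays moved. The work goes in short steps, Python scripts to look and compute and a tool call to move; the robot and the scene stay as the last step left them, time stands still between calls to the robot, and variables do not carry over. Pictures are saved under pics/ and viewed, about 8 in all and at most 12, crops included, and the job is handed in when it is done.

Besides the shell and the picture viewer there is one more tool, called after "Request:" as name(argument=value, ...) on one line, values as JSON. play_rows: Moves the arm, as the interface text tells. Its arguments: {"type":"object","properties":{"targets":{"type":"array","items":{"type":"array","items":{"type":"array","items":{"type":"number"}}}},"grip":{"type":"number"},"newtons":{"type":"number"}},"required":["targets"]}

```bash
ls; mkdir -p pics; cat > h.py <<'E'
import numpy as np,cv2
from station import arm,cams,job_done,finder
from scipy.spatial.transform import Rotation as R
def P(c):
    p=cams.camera_params(c); a=np.array(p["attitude"],float)
    M=a if a.shape==(3,3) else R.from_euler('xyz',a).as_matrix() if a.size==3 else R.from_quat(a).as_matrix()
    return np.array(p["intrinsics"],float),np.array(p["D"],float),np.array(p["position"],float),M
def ray(c,u,v):
    K,D,t,M=P(c); n=cv2.undistortPoints(np.array([[[u,v]]],float),K,D)[0,0]
    return t,M@np.array([n[0],n[1],1.])
def atz(c,u,v,z):
    t,d=ray(c,u,v); return t+d*(z-t[2])/d[2]
def cloud(c,depth,mask):
    K,D,t,M=P(c); v,u=np.nonzero(mask&(depth>0))
    n=cv2.undistortPoints(np.stack([u,v],-1).astype(float)[:,None],K,D)[:,0]
    z=depth[v,u]; return t+np.c_[n*z[:,None],z]@M.T
def proj(c,X):
    K,D,t,M=P(c); X=(np.atleast_2d(X)-t)@M
    return cv2.projectPoints(X,np.zeros(3),np.zeros(3),K,D)[0][:,0]
E
python3 - <<'E'
from h import *
print(cams.camera_params("top"),cams.camera_params("side")); print(arm.get_state(), arm.tcp_to_tips)
ims=[]
for c in("top","side"):
    im,d=cams.grab_frame(c); cv2.imwrite(f"pics/{c}0.png",im[:,:,::-1]); np.save(c,d)
    for q in("post_mid","post_knob","socket","carousel_disc","plain_mid","block_a","reagent","beaker"):
        print(c,q,[(np.round(r["xyz"],3).tolist(),round(r["score"],2),proj(c,r["xyz"])[0].astype(int).tolist()) for r in finder.find_in(c,q)])
E
```

```text
pics
{'intrinsics': array([[527.407359  ,   0.        , 321.53951244],
       [  0.        , 527.407359  , 246.68207798],
       [  0.        ,   0.        ,   1.        ]]), 'D': array([0.04934227, 0.        , 0.        , 0.        , 0.        ]), 'position': array([0.47082984, 0.11028708, 0.92906802]), 'attitude': array([-3.03677336e+00, -2.21136132e-03, -1.56976966e+00])} {'intrinsics': array([[553.19215106,   0.        , 314.59912151],
       [  0.        , 553.19215106, 242.44521955],
       [  0.        ,   0.        ,   1.        ]]), 'D': array([-0.13019729,  0.        ,  0.        ,  0.        ,  0.        ]), 'position': array([ 0.06157979, -0.39232412,  0.77289358]), 'attitude': array([-2.34361276,  0.01412552, -0.84274547])}
{'t': 0.0, 'q': array([ 1.42713864e+00,  3.59405939e-01,  1.10753099e-02, -3.68999005e-04,
       -1.22409467e+00, -2.88093689e-01]), 'qd': array([-0.00056521,  0.00066746,  0.0004922 ,  0.00062957,  0.00036344,
       -0.00190823]), 'joint_efforts': array([ 5.00635906e-04, -5.82717168e+01,  2.93061858e+01,  6.99752882e+00,
        6.89646535e-03, -1.
[... 1277 characters left out ...]
de post_knob [([0.707, 0.119, 0.059], 0.91, [344, 210]), ([0.63, 0.042, 0.057], 0.78, [349, 249]), ([0.525, 0.151, 0.058], 0.7, [266, 252]), ([0.615, 0.145, 0.075], 0.58, [302, 222])]
side socket [([0.505, -0.172, 0.039], 0.85, [404, 364])]
side carousel_disc [([0.509, -0.174, 0.039], 0.72, [407, 363])]
side plain_mid [([0.414, 0.173, 0.071], 0.9, [211, 276])]
side block_a [([0.6, 0.141, 0.036], 0.97, [299, 242]), ([0.62, 0.147, 0.07], 0.72, [303, 222])]
side reagent [([0.356, 0.021, 0.062], 0.71, [248, 349]), ([0.828, 0.187, 0.018], 0.54, [354, 183]), ([0.432, 0.354, 0.016], 0.45, [163, 245])]
side beaker [([0.547, 0.066, 0.043], 0.95, [309, 274]), ([0.404, 0.161, 0.042], 0.39, [213, 293])]
```

View pics/top0.png

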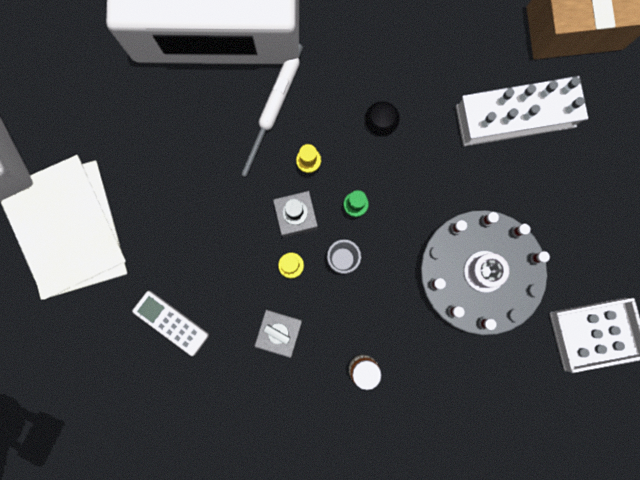

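View pics/side0.png

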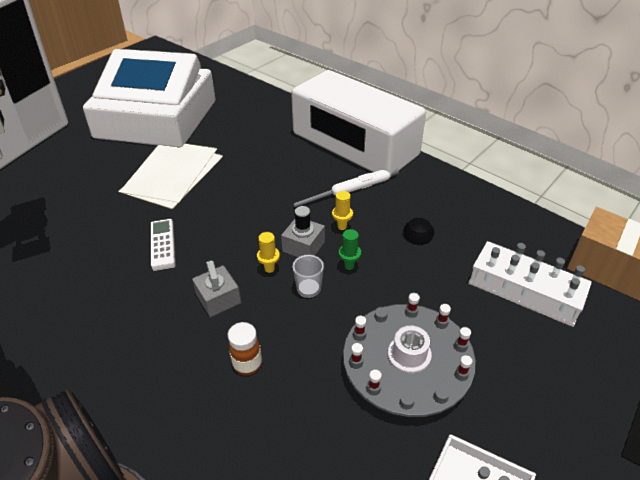

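```bash
python3 - <<'E'
import cv2,numpy as np
a=cv2.imread("pics/side0.png")[170:310,230:390]; b=cv2.imread("pics/top0.png")[130:300,260:390]
a=cv2.resize(a,None,fx=2.6,fy=2.6,interpolation=2);b=cv2.resize(b,None,fx=2.6,fy=2.6,interpolation=2)
o=np.zeros((max(a.shape[0],b.shape[0]),a.shape[1]+b.shape[1],3),np.uint8);o[:a.shape[0],:a.shape[1]]=a;o[:b.shape[0],a.shape[1]:]=b
cv2.imwrite("pics/crop0.png",o)
E
```

```text
(no output)
```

View pics/crop0.png

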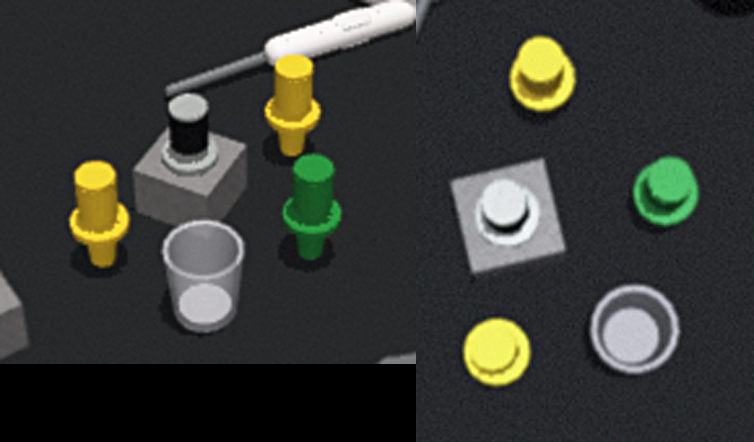

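Candidates: the black-knobbed post in its grey block (top 295,211; side 302,222). The look-alikes are yellow at top (307,157) and (291,264), green at (356,203), and the bar-headed pin at (278,332). I choose the black one in the block, and the crop confirms it. The carousel hub is at top (488,270), side (410,345).

```bash
python3 - <<'E'
from h import *
full=np.ones((480,640),bool)
for c in("top","side"):
    d=np.load(c+".npy"); X=cloud(c,d,full)
    for n,ctr,r,z0,z1 in(("knobtop",(.615,.152),.03,.088,.1),("collar",(.615,.152),.03,.046,.054),("blocktop",(.615,.152),.05,.039,.0475),("hub",(.52,-.165),.04,.075,.086)):
        m=(np.hypot(*(X[:,:2]-ctr).T)<r)&(X[:,2]>z0)&(X[:,2]<z1); Y=X[m]
        if len(Y)<8: print(c,n,len(Y));continue
        (a,b),rad=cv2.minEnclosingCircle((Y[:,:2]*1000).astype(np.float32))
        print(c,n,len(Y),"mean",Y.mean(0).round(4),"med z",np.median(Y[:,2]).round(4),"circ",round(a,1),round(b,1),round(rad,1),"rect",cv2.minAreaRect((Y[:,:2]*1000).astype(np.float32)))
E
```

```text
top knobtop 254 mean [0.6216 0.1536 0.095 ] med z 0.0952 circ 622.0 153.7 14.2 rect ((621.7332763671875, 153.58645629882812), (27.01348876953125, 27.31076431274414), 44.965797424316406)
top collar 323 mean [0.6119 0.1506 0.0493] med z 0.0495 circ 615.3 152.1 29.7 rect ((617.3075561523438, 152.06881713867188), (50.56642532348633, 57.65108871459961), 16.591289520263672)
top blocktop 787 mean [0.6205 0.1535 0.045 ] med z 0.0451 circ 622.1 153.4 42.9 rect ((622.10205078125, 153.80731201171875), (62.84541702270508, 61.98385238647461), 13.755781173706055)
top hub 655 mean [ 0.5233 -0.1637  0.0805] med z 0.0806 circ 523.5 -163.8 27.4 rect ((523.7733154296875, -163.77188110351562), (53.13948059082031, 53.351741790771484), 0.6555926203727722)
side knobtop 162 mean [0.6206 0.1504 0.0939] med z 0.0945 circ 622.0 152.2 16.1 rect ((621.6294555664062, 151.7613067626953), (30.416128158569336, 26.273271560668945), 68.07147216796875)
side collar 216 mean [0.6134 0.1461 0.0498] med z 0.0503 circ 614.9 152.2 29.0 rect ((611.9689331054688, 148.87486267089844), (48.23353576660156, 57.64027404785156), 46.690269470214844)
side blocktop 453 mean [0.6145 0.1444 0.0445] med z 0.0448 circ 621.7 151.8 43.2 rect ((621.7732543945312, 151.93309020996094), (65.91845703125, 64.6172103881836), 12.891056060791016)
side hub 668 mean [ 0.5226 -0.1668  0.0801] med z 0.0803 circ 524.0 -166.0 28.4 rect ((523.5343017578125, -166.16354370117188), (54.480506896972656, 53.81620407104492), 0.16858473420143127)
```

Request:
play_rows(targets=[[[0.04, 0.022, 0, -3], [0.09, 0.0495, 0.01, -8], [0.14, 0.077, 0.02, -14], [0.19, 0.1045, 0.03, -20], [0.24, 0.132, 0.04, -24.7]]], grip=0, newtons=40)

```text
t: 1.52
eef_pos: [0.446, 0.3912, 0.3647]
ee_rot: [-3.141, -0.0, 0.003]
force: [1.1, 0.5, -0.2]
width: 0.0877
```

Request:
play_rows(targets=[[[0.036, 0.048, 0.012, 0], [0.072, 0.096, 0.024, 0], [0.108, 0.144, 0.036, 0], [0.144, 0.192, 0.048, 0], [0.177, 0.2395, 0.06, 0]]])

```text
t: 2.15
eef_pos: [0.6232, 0.1514, 0.3045]
ee_rot: [-3.141, -0.001, -0.001]
force: [-0.0, 0.6, 0.4]
width: 0.0876
```

Request:
play_rows(targets=[[[0, 0, 0, 0], [0, 0, 0, 0]]])

```text
t: 2.4
eef_pos: [0.6222, 0.1528, 0.3046]
ee_rot: [3.141, 0.0, -0.002]
force: [-0.5, -0.2, 0.1]
width: 0.0875
```

Request:
play_rows(targets=[[[0, 0, 0.03, 0], [0, 0, 0.055, 0], [0, 0, 0.0675, 0], [0, 0, 0.0675, 0]]])

```text
t: 2.9
eef_pos: [0.6217, 0.1539, 0.2369]
ee_rot: [3.141, 0.001, 0.001]
force: [0.2, 0.2, -0.4]
width: 0.088
```

Request:
play_rows(targets=[[[0, 0, 0, 0], [0, 0, 0, 0], [0, 0, 0, 0], [0, 0, 0, 0], [0, 0, 0, 0]]], grip=255, newtons=50)

```text
t: 3.52
eef_pos: [0.6221, 0.153, 0.2373]
ee_rot: [-3.142, -0.0, -0.001]
force: [-0.9, 0.2, 0.1]
width: 0.0431
```

Request:
play_rows(targets=[[[0, 0, 0, 0], [0, 0, 0, 0], [0, 0, 0, 0], [0, 0, 0, 0]]])

```text
t: 4.03
eef_pos: [0.6221, 0.153, 0.2371]
ee_rot: [3.141, 0.0, -0.001]
force: [-0.2, -1.2, -0.8]
width: 0.0274
```

Request:
play_rows(targets=[[[0, 0, -0.02, 0], [0, 0, -0.05, 0], [0, 0, -0.09, 0], [0, 0, -0.12, 0], [0, 0, -0.12, 0]]])

```text
t: 4.65
eef_pos: [0.6225, 0.1533, 0.3599]
ee_rot: [-3.139, -0.004, -0.0]
force: [1.6, 0.4, -1.9]
width: 0.0273
```

Request:
play_rows(targets=[[[-0.01, 0.05, 0, 0], [-0.028, 0.105, 0, 0], [-0.046, 0.16, 0, 0], [-0.064, 0.215, 0, 0], [-0.08, 0.265, 0, 0]]])

```text
t: 5.28
eef_pos: [0.5405, -0.1135, 0.356]
ee_rot: [-3.141, 0.002, -0.001]
force: [1.3, -0.7, -1.3]
width: 0.0272
```

Request:
play_rows(targets=[[[-0.01, 0.03, 0, 0], [-0.0185, 0.053, 0, 0], [-0.0185, 0.053, 0, 0], [-0.0185, 0.053, 0, 0]]])

```text
t: 5.78
eef_pos: [0.5232, -0.1647, 0.3564]
ee_rot: [-3.141, 0.001, -0.001]
force: [0.2, -0.3, -1.8]
width: 0.0275
```

```bash
python3 - <<'E'
from h import *
s=arm.get_state(); print(s["eef_pos"],s["ee_rot"],s["force"],s["width"])
full=np.ones((480,640),bool); o=[]
for c in("top","side"):
    im,d=cams.grab_frame(c); np.save(c+"1",d); o.append(im)
    X=cloud(c,d,full); ctr=s["eef_pos"][:2]
    m=(np.hypot(*(X[:,:2]-ctr).T)<.03)&(X[:,2]>.118)&(X[:,2]<.24)
    Y=X[m]; print(c,len(Y)); 
    for z in np.arange(.118,.2,.008):
        k=Y[(Y[:,2]>=z)&(Y[:,2]<z+.008)]
        if len(k)>3: print(z.round(3),len(k),k.mean(0).round(4), k.min(0).round(4),k.max(0).round(4))
b=cv2.resize(o[1][230:430,290:530],None,fx=3,fy=3,interpolation=2)
cv2.imwrite("pics/held.png",b[:,:,::-1])
E
```

```text
[ 0.52321012 -0.16468906  0.35638531] [-3.14131983e+00  1.12949329e-03 -1.20670004e-03] [ 0.16932158 -0.29164336 -1.7601541 ] 0.027482280766094325
top 0
side 1219
0.126 11 [ 0.5176 -0.1677  0.1323] [ 0.5151 -0.1726  0.1308] [ 0.5222 -0.159   0.1336]
0.134 35 [ 0.517  -0.1679  0.1381] [ 0.5129 -0.1738  0.1349] [ 0.5248 -0.1585  0.1418]
0.142 38 [ 0.5159 -0.1685  0.146 ] [ 0.5125 -0.1752  0.142 ] [ 0.5233 -0.1602  0.1499]
0.15 11 [ 0.5152 -0.1698  0.1516] [ 0.5122 -0.175   0.15  ] [ 0.5198 -0.1643  0.1546]
0.158 14 [ 0.5099 -0.1699  0.165 ] [ 0.5034 -0.1847  0.1638] [ 0.5248 -0.1508  0.166 ]
0.166 229 [ 0.5115 -0.1667  0.17  ] [ 0.5019 -0.1851  0.166 ] [ 0.5235 -0.1447  0.1729]
0.174 43 [ 0.5124 -0.1671  0.1795] [ 0.5093 -0.1873  0.1755] [ 0.5184 -0.1489  0.1818]
0.182 148 [ 0.5132 -0.1666  0.1865] [ 0.5082 -0.1939  0.182 ] [ 0.5305 -0.1372  0.1898]
0.19 162 [ 0.5135 -0.1687  0.1944] [ 0.5089 -0.1943  0.19  ] [ 0.5289 -0.1367  0.198 ]
0.198 150 [ 0.5127 -0.1642  0.202 ] [ 0.5085 -0.1944  0.198 ] [ 0.5202 -0.1371  0.206 ]
```

View pics/held.png

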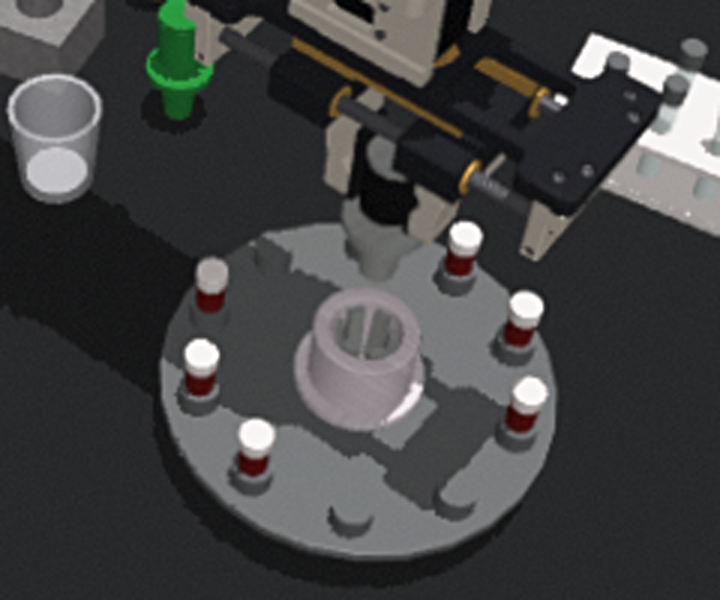

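Request:
play_rows(targets=[[[0.0005, 0, 0.02, 0], [0.0005, 0, 0.045, 0], [0.0005, 0, 0.062, 0], [0.0005, 0, 0.07, 0], [0.0005, 0, 0.07, 0]]])

```text
t: 6.5
eef_pos: [0.524, -0.1645, 0.2869]
ee_rot: [3.142, 0.001, -0.0]
force: [0.3, -0.3, -1.7]
width: 0.0274
```

Request:
play_rows(targets=[[[0, 0, 0.001, 0], [0, 0, 0.002, 0], [0, 0, 0.003, 0], [0, 0, 0.004, 0], [0, 0, 0.004, 0]]])

```text
t: 7.12
eef_pos: [0.5238, -0.1649, 0.2832]
ee_rot: [-3.142, -0.0, -0.001]
force: [-1.6, -0.8, -1.8]
width: 0.0272
```

Request:
play_rows(targets=[[[0, 0, 0.001, 0], [0, 0, 0.002, 0], [0, 0, 0.003, 0], [0, 0, 0.003, 0]]])

```text
t: 7.62
eef_pos: [0.5237, -0.165, 0.28]
ee_rot: [3.141, 0.0, -0.001]
force: [-0.3, -1.7, -1.2]
width: 0.0269
```

Request:
play_rows(targets=[[[0, 0, 0.0007, 0], [0, 0, 0.0015, 0], [0, 0, 0.0015, 0]]])

```text
t: 8.0
eef_pos: [0.5237, -0.165, 0.2787]
ee_rot: [3.141, 0.0, -0.001]
force: [-2.2, -2.9, 0.5]
width: 0.0271
```

Request:
play_rows(targets=[[[0, 0, 0.0005, 0], [0, 0, 0.001, 0], [0, 0, 0.001, 0]]])

```text
t: 8.38
eef_pos: [0.5237, -0.165, 0.278]
ee_rot: [3.141, 0.0, -0.001]
force: [-3.4, -3.3, 5.2]
width: 0.0273
```

Request:
play_rows(targets=[[[0, 0, 0.0005, 0], [0, 0, 0.001, 0], [0, 0, 0.001, 0]]])

```text
t: 8.75
eef_pos: [0.5238, -0.165, 0.2775]
ee_rot: [3.141, -0.0, -0.0]
force: [-4.7, -3.3, 9.1]
width: 0.027
```

Request:
play_rows(targets=[[[-0.0007, 0.0005, 0.0005, 0], [-0.0007, 0.0005, 0.001, 0], [-0.0007, 0.0005, 0.001, 0]]])

```text
t: 9.12
eef_pos: [0.5235, -0.1652, 0.2771]
ee_rot: [3.141, -0.002, -0.0]
force: [-6.3, 0.2, 13.7]
width: 0.0272
```

Request:
play_rows(targets=[[[0, 0, 0.0005, 0], [0, 0, 0.001, 0], [0, 0, 0.001, 0]]])

```text
t: 9.5
eef_pos: [0.5235, -0.1652, 0.2763]
ee_rot: [3.141, -0.002, -0.0]
force: [-5.8, 1.1, 15.2]
width: 0.027
```

Request:
play_rows(targets=[[[-0.0003, 0, 0.0005, 0], [-0.0005, 0, 0.001, 0], [-0.0005, 0, 0.001, 0]]])

```text
t: 9.88
eef_pos: [0.5234, -0.1652, 0.2757]
ee_rot: [3.141, -0.003, 0.0]
force: [-5.8, 0.4, 17.7]
width: 0.0272
```

Request:
play_rows(targets=[[[0, 0, 0.0005, 0], [0, 0, 0.001, 0], [0, 0, 0.001, 0]]])

```text
t: 10.25
eef_pos: [0.5234, -0.1652, 0.2748]
ee_rot: [3.141, -0.003, 0.0]
force: [-4.4, 0.3, 17.8]
width: 0.0273
```

Request:
play_rows(targets=[[[0, 0, 0.0005, 0], [0, 0, 0.001, 0], [0, 0, 0.001, 0]]])

```text
t: 10.62
eef_pos: [0.5235, -0.1652, 0.2739]
ee_rot: [3.141, -0.003, 0.0]
force: [-5.5, 0.7, 16.9]
width: 0.0272
```

Request:
play_rows(targets=[[[0, 0, 0.0005, 0], [0, 0, 0.001, 0], [0, 0, 0.001, 0]]])

```text
t: 11.0
eef_pos: [0.5235, -0.1652, 0.273]
ee_rot: [3.141, -0.004, 0.0]
force: [-5.0, -0.6, 17.3]
width: 0.0273
```

Request:
play_rows(targets=[[[0, 0, 0.0005, 0], [0, 0, 0.001, 0], [0, 0, 0.001, 0]]])

```text
t: 11.38
eef_pos: [0.5235, -0.1652, 0.2729]
ee_rot: [3.141, -0.004, 0.001]
force: [-9.1, 2.4, 25.9]
width: 0.027
```

Request:
play_rows(targets=[[[0, 0, 0.0005, 0], [0, 0, 0.0005, 0], [0, 0, 0.0005, 0]]])

```text
t: 11.75
eef_pos: [0.5235, -0.1652, 0.2728]
ee_rot: [3.141, -0.004, 0.001]
force: [-11.2, 3.1, 30.5]
width: 0.0273
```

Request:
play_rows(targets=[[[-0.0003, 0, -0.001, 0], [-0.0006, 0, -0.002, 0], [-0.001, 0, -0.003, 0], [-0.001, 0, -0.003, 0]]])

```text
t: 12.25
eef_pos: [0.523, -0.1652, 0.2731]
ee_rot: [3.141, -0.004, -0.0]
force: [3.5, -1.2, 5.0]
width: 0.0276
```

```bash
python3 - <<'E'
from h import *
s=arm.get_state(); print(s["eef_pos"],s["force"],s["width"])
im,d=cams.grab_frame("side")
cv2.imwrite("pics/home.png",cv2.resize(im[250:430,330:500],None,fx=3.3,fy=3.3,interpolation=2)[:,:,::-1])
E
```

```text
[ 0.52300872 -0.16520879  0.27307902] [ 3.51378111 -1.18321485  5.02664088] 0.027558556310000405
```

View pics/home.png

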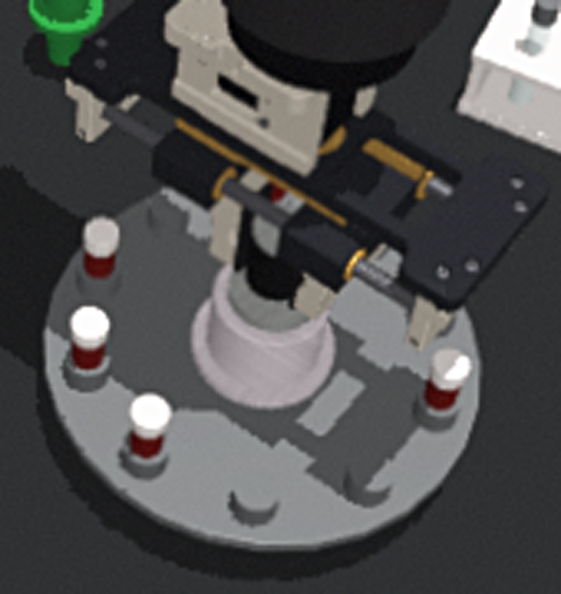

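The side view shows the collar flat on the hub (crop ~275,300), which agrees with the force rise and stop at TCP z 0.2728. Next comes the gentle lift.

Request:
play_rows(targets=[[[0.0003, 0, -0.001, 0], [0.0003, 0, -0.002, 0], [0.0003, 0, -0.003, 0], [0.0003, 0, -0.004, 0], [0.0003, 0, -0.005, 0]]])

```text
t: 12.92
eef_pos: [0.5231, -0.1652, 0.2766]
ee_rot: [-3.141, -0.002, -0.001]
force: [6.8, -3.1, -6.5]
width: 0.0271
```

Request:
play_rows(targets=[[[0, 0, -0.0015, 0], [0, 0, -0.003, 0], [0, 0, -0.0045, 0], [0, 0, -0.006, 0], [0, 0, -0.007, 0]]])

```text
t: 13.55
eef_pos: [0.523, -0.1652, 0.2836]
ee_rot: [-3.141, -0.002, -0.001]
force: [7.2, -3.4, -6.0]
width: 0.0277
```

Request:
play_rows(targets=[[[0, 0, 0, 0], [0, 0, 0, 0], [0, 0, 0, 0], [0, 0, 0, 0], [0, 0, 0, 0]]])

```text
t: 14.18
eef_pos: [0.523, -0.1652, 0.2835]
ee_rot: [-3.141, -0.002, -0.001]
force: [7.9, -4.1, -6.2]
width: 0.0272
```

```bash
python3 - <<'E'
from h import *
s=arm.get_state(); print(s["eef_pos"],s["force"],s["width"])
im,d=cams.grab_frame("side"); np.save("side2",d)
d0=np.load("side.npy")
for c,a in(("before",d0),("now",d)):
    X=cloud("side",a,np.ones((480,640),bool)); r=np.hypot(X[:,0]-.5237,X[:,1]+.165)
    m=(r>.045)&(r<.07)&(X[:,2]>.02)&(X[:,2]<.07); print(c,np.median(X[m,2]),m.sum())
cv2.imwrite("pics/lift.png",cv2.resize(im[250:430,330:500],None,fx=3.3,fy=3.3,interpolation=2)[:,:,::-1])
E
```

```text
[ 0.52303072 -0.16520129  0.28352625] [ 7.91623171 -4.13423272 -6.18029189] 0.027217858929882675
before 0.03920216148185629 2723
now 0.04949213392989982 2428
```

View pics/lift.png

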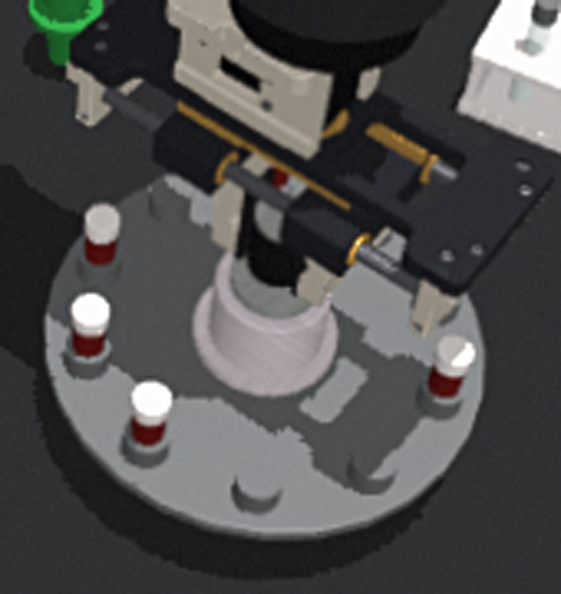

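The disc rose 10.3 mm and the collar is still seated. I hold a little longer, then lower slowly.

Request:
play_rows(targets=[[[0.0005, 0.0003, 0, 0], [0.0005, 0.0003, 0, 0], [0.0005, 0.0003, 0, 0], [0.0005, 0.0003, 0, 0], [0.0005, 0.0003, 0, 0]]])

```text
t: 14.85
eef_pos: [0.5232, -0.1653, 0.2833]
ee_rot: [-3.141, -0.001, -0.001]
force: [6.7, -2.7, -6.8]
width: 0.0271
```

Request:
play_rows(targets=[[[0, 0, 0.001, 0], [0, 0, 0.0025, 0], [0, 0, 0.004, 0], [0, 0, 0.0055, 0], [0, 0, 0.007, 0]]])

```text
t: 15.48
eef_pos: [0.5232, -0.1654, 0.2763]
ee_rot: [-3.141, -0.001, -0.001]
force: [6.3, -1.7, -5.5]
width: 0.0275
```

Request:
play_rows(targets=[[[0, 0, 0.0007, 0], [0, 0, 0.0014, 0], [0, 0, 0.0021, 0], [0, 0, 0.0028, 0], [0, 0, 0.0028, 0]]])

```text
t: 16.1
eef_pos: [0.5232, -0.1653, 0.2735]
ee_rot: [-3.141, -0.001, -0.001]
force: [5.7, -2.4, -6.3]
width: 0.0273
```

Request:
play_rows(targets=[[[0, 0, 0.0004, 0], [0, 0, 0.0007, 0], [0, 0, 0.001, 0], [0, 0, 0.001, 0]]])

```text
t: 16.6
eef_pos: [0.5232, -0.1654, 0.2732]
ee_rot: [-3.141, -0.002, -0.001]
force: [6.0, -1.5, -2.6]
width: 0.0272
```

Request:
play_rows(targets=[[[0.0006, 0.0002, 0.0003, 0], [0.0006, 0.0002, 0.0003, 0], [0.0006, 0.0002, 0.0003, 0]]])

```text
t: 16.98
eef_pos: [0.5234, -0.1655, 0.2732]
ee_rot: [-3.141, -0.001, -0.001]
force: [4.4, 3.3, 1.1]
width: 0.0272
```

Request:
play_rows(targets=[[[0, 0, 0, 0], [0, 0, 0, 0], [0, 0, 0, 0], [0, 0, 0, 0], [0, 0, 0, 0]]], grip=0)

```text
t: 17.6
eef_pos: [0.5229, -0.1659, 0.273]
ee_rot: [3.142, 0.0, -0.001]
force: [-1.2, 0.5, -1.0]
width: 0.0716
```

Request:
play_rows(targets=[[[0, 0, 0, 0], [0, 0, 0, 0], [0, 0, 0, 0]]])

```text
t: 17.98
eef_pos: [0.523, -0.1659, 0.2731]
ee_rot: [-3.142, -0.0, -0.001]
force: [-0.3, 0.9, -0.4]
width: 0.0877
```

Request:
play_rows(targets=[[[0, 0, -0.02, 0], [0, 0, -0.05, 0], [0, 0, -0.09, 0], [0, 0.05, -0.11, 0], [0, 0.1, -0.11, 0]]])

```text
t: 18.6
eef_pos: [0.5236, -0.2666, 0.3857]
ee_rot: [3.14, -0.005, 0.002]
force: [0.5, 0.1, -0.5]
width: 0.0874
```

Request:
play_rows(targets=[[[0, 0.05, 0, 0], [0, 0.1, 0, 0], [0, 0.1, 0, 0]]])

```text
t: 18.98
eef_pos: [0.5224, -0.3688, 0.3821]
ee_rot: [-3.142, 0.001, -0.004]
force: [-0.5, 0.5, -0.5]
width: 0.0876
```

```bash
python3 - <<'E'
from h import *
s=arm.get_state(); print(s["eef_pos"],s["force"],s["width"])
for c in("top","side"):
    im,d=cams.grab_frame(c); cv2.imwrite(f"pics/{c}_end.png",im[:,:,::-1])
    X=cloud(c,d,np.ones((480,640),bool)); r=np.hypot(X[:,0]-.5237,X[:,1]+.165)
    m=(r>.045)&(r<.07)&(X[:,2]>.02)&(X[:,2]<.07); print(c,"disc",np.median(X[m,2]))
    for a,b in((.125,.136),(.082,.09)):
        m=(r<.03)&(X[:,2]>a)&(X[:,2]<b); print(m.sum(),X[m].mean(0) if m.any() else 0, np.median(X[m,2]) if m.any() else 0)
E
```

```text
[ 0.52236068 -0.36880953  0.38210765] [-0.47053639  0.4549765  -0.53336915] 0.08760495302235806
top disc 0.03937766572972956
291 [ 0.52369044 -0.16302974  0.13108791] 0.13112573944282813
318 [ 0.52262197 -0.15726602  0.08591363] 0.08632527541305163
side disc 0.03921555390291276
273 [ 0.52224761 -0.16715343  0.13089541] 0.13136770634626926
327 [ 0.51564025 -0.16966057  0.08619097] 0.08674303935913652
```

View pics/side_end.png

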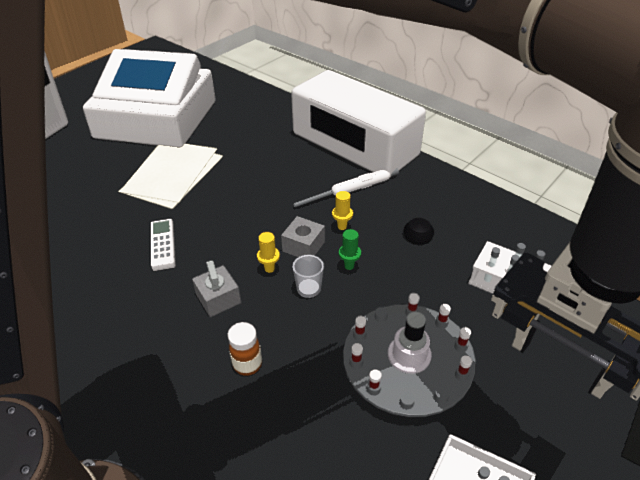

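```bash
python3 -c "
from station import job_done; print(job_done())"
```

```text
the job is handed in; nothing more can be done
None
```

The lifting post is home in the carousel socket, and it held the carousel through a lift of about a centimetre. The job is handed in after about 19 s of the 58 s.

- **Pressing home:** The shank slid down against about 17–20 N. The collar then stopped hard at TCP z 0.2728, and the wrist force rose to a highest reading of 30.5 N with no further movement. Allowing for the sliding friction, I put the collar's bearing on the hub at about 13 N. That is an estimate, since the bearing force could not be measured directly and the total wrist reading was above 25 N.
- **Lift:** The disc rose 10.3 mm in the depth image, and I held it for about 1.3 s. The collar stayed seated on the hub.
- **Lowering and release:** I lowered it gently onto the stand, relieved the side load, opened the gripper and moved clear.
- **Last checks:**
  - The disc is back at its starting height, 39.2 mm both before and after in the side view.
  - The knob top is at 131 mm. Home would be 130 mm, and the camera's own bias is about +0.8 mm.
  - The last side view shows the other objects where they were.
  - Side forces of up to about 11 N appeared during pressing and up to 9 N during the lift. I eased them off, and no check failed.

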